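# Release and hold the bottle-station guard gate

### The arm

A 6-joint arm with a two-finger parallel gripper is mounted at the origin on the work surface. World frame = base frame: x ahead of the robot, y to its left, z up, the work surface at z = 0. Lengths are in mm, angles in rad, forces in N, time in s.
With the tool pointing down it reaches from about 350 to 875 mm from the base axis. Payload 4.2 kg.
Tool frame: the origin (TCP) lies at the very end of the fingers, on their centre line; the grasp point (between the pads) lies 19 mm behind it; z points along the fingers, y is the line along which they close (so a half turn about z gives the same grasp; the last joint's range is limited). The gripper opens to 85 mm and grips with 20 to 120 N. Pads are 22 mm wide; open, the fingers measure 114 mm over their backs; the gripper's body (76 mm by 85 mm) begins 54 mm behind the grasp point. The pads swing forward as they close: fully open they stand 13 mm farther back than shut.
Start: joints at [-0.98, 0.385, 0.008, 0, -1.194, -0.259], TCP at [203.606, -590.884, 231.312] pointing down, gripper open.
Joint ranges: [-3.14, 3.14], [-1.21, 2.06], [-1.07, 1.41], [-3.16, 2.05], [-2.99, -0.16], [-3.1, 3.1]. Speed limits (rad/s): [2.79, 2.79, 3.14, 3.14, 3.14, 3.14].

### API

Orientations are given as a unit quaternion [x, y, z, w].
In Python, from bench import arm, optics gives the robot as it stands. The module is installed in compiled form; this text tells all that it offers.
- The arm moves only by the tool step_arm, never from a script. Its argument "motion" is a list of rows, each an object with "dr": the turn, a rotation vector about the tool's x, y, z in units of 8 degrees (1.0 is 8 degrees), a list of three; "slide": the shift along the tool's x, y, z in mm, a list of three; "jaw": the finger opening in mm, from 0 to 85.4. A call has exactly 8 rows; each row is the pose to reach, as a shift and turn from the pose commanded when the call began, along the tool's axes at that moment; what a row does not reach only later rows make up. A row lasts 1/8 s, in which the tool goes at most 62.5 mm and 10.7 degrees, less where a joint would pass 70% of its speed; a pose out of reach is approached as far as the arm can. A call with a gripper value outside its range is refused whole. The fingers move at their own pace and stop on an object; the grip force is fixed at half the most. Time passes only in rows, so rows that repeat a pose let the fingers close, or fill a call up. It gives the time, the measured TCP pose, the force, the opening and the grip force at its end, in the units of the state.
- arm.read_state(): the state, without advancing time (a new reading comes with each control period).
- optics.get_image(name): name is "scene" or "top" or "wrist"; returns the picture (420x560x3 uint8, blue, green, red); there is no depth.
- optics.camera_info(name): a dict with "camera_matrix" (3x3 intrinsics, pixels), "view" (4x4, takes a point from world to camera coordinates); the wrist camera has in their place "T_tool_cam" (4x4, takes a point from camera to tool coordinates, whose origin is the TCP and whose axes are the flange's). Camera axes: x right, y up, looking along -z (the intrinsics and any distortion apply to the point x, -y, -z); pixel columns grow to the right and rows downward; lengths in mm; the calibration is good to about 2 mm. A picture is of the moment at which its call begins: read the wrist's pose just before it. camera_info takes no time and is no camera call.
- arm.job_done(): hands the job in; it is judged then, once.
The state is a dict: "clock": time; "joints": joint angles; "joint_vel": joint speeds; "joint_efforts": joint torques, N m; "position": TCP position; "ee_rot": TCP orientation; "contact_force": force on the tool from outside, world axes, zero at the start; "wrist_torque": the same for the moment, N m; "gripper_width": finger opening in mm; "grasp_force": force on a finger pad.
Only numpy, scipy, OpenCV 4.12 (cv2) and the standard library are available. Lean on these libraries where they do the work, as an engineer would, in place of code of your own. Each camera call takes 0.05 s, during which the arm holds its last target. There are 200 camera calls.

### The job

On the bottle station, squeeze the two tabs of the blue catch together until they meet, then do the same with the red catch, so that the guard gate is free. Then take the gate by its yellow post, swing it past its detent until it stands wide open, at least 75 degrees, and finish while still holding it there by the post, because a spring pulls it back. Leave the two bottles in the rack, the amber jar and the spare cap where they stand.

Things in the scene. Friction and masses are not known exactly. Their poses are not given: they have to be found in the camera images.
- station: fixed aluminium bottle station, base plate 290 x 300 x 6 mm; origin on the bench under the middle of the closed gate's plane; the closed gate lies along its y axis, -x is the gate's front (robot side), the bottle rack stands at +x. Station yaw gives the direction of both catches and of the closed gate
- blue_grip (a point): point midway between the two upright blue tabs of the blue catch, 138 mm above the bench; y axis = squeeze line (along the closed gate). Each tab is 22 mm wide in x, 10 mm thick in y, top 14 mm above this point, bare for 55 mm below it; 44 mm over both outer faces when latched, 20 mm when squeezed together. Blue and red may swap places, 110 mm apart
- red_grip (a point): point midway between the two upright red tabs of the red catch, 138 mm above the bench; y axis = squeeze line (along the closed gate). Each tab is 22 mm wide in x, 10 mm thick in y, top 14 mm above this point, bare for 55 mm below it; 44 mm over both outer faces when latched, 20 mm when squeezed together
- blue_tab_l (a joint): travel of the blue catch's +y tab towards the other, m: 0 latched (starts at 0 to 0.003); the tabs start some 24 mm apart, meet when their two travels add up to about 0.024, and both must go in more than 0.008 to let the gate go. About 4 N moves it; it stays where it is left
- blue_tab_r (a joint): travel of the blue catch's -y tab towards the other, m: 0 latched (starts at 0 to 0.003); the tabs start some 24 mm apart, meet when their two travels add up to about 0.024, and both must go in more than 0.008 to let the gate go. About 4 N moves it; it stays where it is left
- red_tab_l (a joint): travel of the red catch's +y tab towards the other, m: 0 latched (starts at 0 to 0.003); the tabs start some 24 mm apart, meet when their two travels add up to about 0.024, and both must go in more than 0.008 to let the gate go. About 4 N moves it; it stays where it is left
- red_tab_r (a joint): travel of the red catch's -y tab towards the other, m: 0 latched (starts at 0 to 0.003); the tabs start some 24 mm apart, meet when their two travels add up to about 0.024, and both must go in more than 0.008 to let the gate go. About 4 N moves it; it stays where it is left
- gate_hinge (a point): point on the gate's upright hinge axis, 140 mm above the bench, at the station's -y end
- gate (a joint): gate angle, rad: 0 shut, grows as the free end swings to the front (counter-clockwise seen from above), stop at 1.6. Sprung detent between about 0.7 and 1.0, some 3 to 6 N at the post to pass; a closing spring pulls with 0.3 to 2.6 N at the post, growing with the angle, and brings a released gate back against the detent or shut
- gate_post: yellow upright round post on the gate, 16 mm diameter, 76 mm tall from 89 to 165 mm above the bench, carried by a bracket 45 mm in front of the gate panel, 123 mm from the hinge axis; a sleeve that turns easily on its own axis (up to 3 rad either way), so the hand need not turn with the gate; origin below it at bench height
- post_grip (a point): grasp point on the axis of the yellow post, 142 mm above the bench, 23 mm below the post's top; x and y axes turn with the gate (y along the gate away from the hinge, -x the gate's front)
- bottle_a: loose glass bottle with red cap in the rack behind the gate, 62 mm diameter, 135 mm tall, origin under its centre
- bottle_b: the same with blue cap
- jar: loose amber jar with red cap, 48 mm diameter, 60 mm tall, on the bench beyond the gate's free end, origin under its centre
- spare_cap: loose blue bottle cap, 48 mm diameter, 26 mm tall, on the bench beyond the hinge end, origin under its centre

How it is judged (in metres and radians):
On the way, in this order (a step that is already met when the one before it is completed fails the run):
1. the blue catch is squeezed: both tabs in by more than 8 mm with the fingers on both, while the red catch is still latched and the gate shut (value of joint each of blue_tab_l, blue_tab_r above 0.008 m and contact force between the fingers and blue_tab_l above 1 N and contact force between the fingers and blue_tab_r above 1 N and value of joint each of red_tab_l, red_tab_r below 0.005 m and value of joint gate below 0.12 rad), for 0.1 s.
2. then the red catch is squeezed the same way, the gate still shut (value of joint each of red_tab_l, red_tab_r above 0.008 m and contact force between the fingers and red_tab_l above 1 N and contact force between the fingers and red_tab_r above 1 N and value of joint gate below 0.12 rad), for 0.1 s.
3. the gate is drawn past its detent (beyond 1.05 rad) by its post in the fingers (value of joint gate above 1.05 rad and contact force between the fingers and gate_post above 0.5 N), for 0.1 s.
At the end, for the whole second after the job is handed in: The gate stands still at more than 1.30 rad (75 degrees) with the fingers still in contact with its yellow post (over 0.5 N), both catches' tabs in by more than 8 mm, and every loose thing within 20 mm of where it stood and not propping the gate (value of joint gate between 1.3 and 1.65 rad and contact force between the fingers and gate_post above 0.5 N and velocity of joint gate between -0.1 and 0.1 rad/s and value of joint each of blue_tab_l, blue_tab_r, red_tab_l, red_tab_r above 0.008 m and distance of each of bottle_a, bottle_b, jar, spare_cap from where it was at the start of the episode below 0.02 m and contact force between gate and bottle_a below 0.2 N and contact force between gate and bottle_b below 0.2 N and contact force between gate and jar below 0.2 N and contact force between gate and spare_cap below 0.2 N); the arm keeps its last pose, push and grip.
It fails at once if a bystander is shifted by more than 20 mm or tipped over (distance of any of bottle_a, bottle_b, jar, spare_cap from where it was at the start of the episode above 0.02 m or angle between any of bottle_a, bottle_b, jar, spare_cap's own z axis and vertical above 0.35 rad).
It fails at once if the gate is opened before both catches are released (value of joint gate above 0.3 rad and value of joint any of blue_tab_l, blue_tab_r, red_tab_l, red_tab_r below 0.005 m).
It also fails if it takes over 51 s, if anything falls off the work surface, if the arm or the gripper's body presses on something with over 40 N, if the wrist force passes 120 N, or if a joint passes its speed limit or range.

## Working session

There is one attempt and no reset: what is moved stays moved. The work goes in short steps, Python scripts to look and compute and a tool call to move; the robot and the scene stay as the last step left them, time stands still between calls to the robot, and variables do not carry over. Pictures are saved under pics/ and viewed, at most 10 in all, crops included, and the job is handed in when it is done.

Besides the shell and the picture viewer there is one more tool, called after ">>>" by a JSON object that holds its "op" and its "data". step_arm: Moves the arm, as the interface text tells. Its arguments: {"type":"object","properties":{"motion":{"type":"array","items":{"type":"object","properties":{"dr":{"type":"array","items":{"type":"number"}},"slide":{"type":"array","items":{"type":"number"}},"jaw":{"type":"number"}}}}},"required":["motion"]}

```bash
mkdir -p pics; python3 - <<'E'
from bench import arm, optics
import cv2,numpy as np
np.set_printoptions(precision=4,suppress=True)
s=arm.read_state();print(s)
for n in("top","scene","wrist"):
    print(n,optics.camera_info(n))
    im=optics.get_image(n);cv2.imwrite(f"pics/{n}0.png",im)
E
```

```text
{'clock': 0.0, 'joints': array([-0.9804,  0.3855,  0.0066, -0.0005, -1.194 , -0.2586]), 'joint_vel': array([-0.0003,  0.0012, -0.0003, -0.0004, -0.0015,  0.001 ]), 'joint_efforts': array([  0.0009, -39.2293,  18.8403,   4.1862,  -0.0046,   0.    ]), 'position': array([ 203.4173, -590.3461,  230.2373]), 'ee_rot': array([-0.165 ,  0.9863,  0.0011, -0.0002]), 'contact_force': array([0.5343, 0.1286, 0.9278]), 'wrist_torque': array([ 0.0396, -0.0094, -0.0367]), 'grasp_force': 0.0, 'gripper_width': 85.03830861100776}
top {'camera_matrix': array([[411.4781,   0.    , 284.3815],
       [  0.    , 411.4781, 215.2568],
       [  0.    ,   0.    ,   1.    ]]), 'view': array([[  -0.1752,   -0.9845,   -0.0019,  172.5742],
       [   0.9634,   -0.1718,    0.2057, -694.5123],
       [  -0.2028,    0.0342,    0.9786, -867.3849],
       [   0.    ,    0.    ,    0.    ,    1.    ]])}
scene {'camera_matrix': array([[462.4414,   0.    , 280.0086],
       [  0.    , 462.4414, 217.3145],
       [  0.    ,   0.    ,   1.    ]]), 'view': array([[    0.6537,     0.7566,    -0.0159,  -470.9062],
       [   -0.4597,     0.4138,     0.7858,   194.1278],
       [    0.6011,    -0.5063,     0.6183, -1555.7273],
       [    0.    ,     0.    ,     0.    ,     1.    ]])}
wrist {'camera_matrix': array([[352.6612,   0.    , 275.6563],
       [  0.    , 352.6612, 204.8884],
       [  0.    ,   0.    ,   1.    ]]), 'T_tool_cam': array([[   0.0003,    0.9459,    0.3245,   83.8424],
       [   1.    ,   -0.0004,    0.0002,   -0.3208],
       [   0.0003,    0.3245,   -0.9459, -142.3951],
       [   0.    ,    0.    ,    0.    ,    1.    ]])}
```

View pics/top0.png

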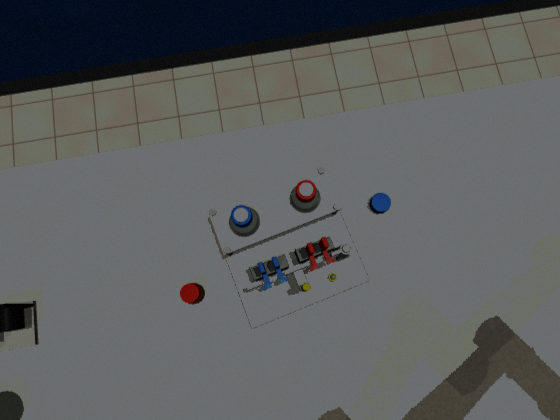

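View pics/scene0.png

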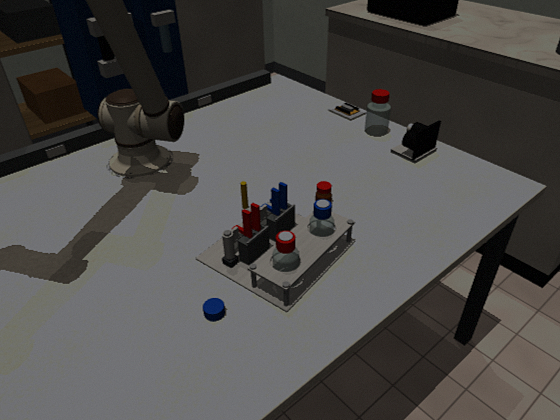

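The top view shows the blue catch at (262–282, 265), the red one at (312–325, 245), the yellow post at about (305, 287), the jar at (192, 293) and the spare cap at (380, 203). In the scene view the post is at (244, 195), with red at (251, 218) and blue at (279, 198). I'll enlarge both.

```bash
cat > h.py <<'E'
from bench import arm, optics
import cv2,numpy as np
from scipy.spatial.transform import Rotation as R
np.set_printoptions(precision=2,suppress=True)
def cam(n,s=None):
    c=optics.camera_info(n);K=c["camera_matrix"]
    if n!="wrist": T=np.linalg.inv(c["view"])
    else:
        s=s or arm.read_state();W=np.eye(4);W[:3,:3]=R.from_quat(s["ee_rot"]).as_matrix();W[:3,3]=s["position"]
        T=W@c["T_tool_cam"]
    return K,T
def ray(KT,uv):
    K,T=KT;d=np.linalg.inv(K)@[uv[0],uv[1],1];d=T[:3,:3]@[d[0],-d[1],-d[2]]
    return T[:3,3],d/np.linalg.norm(d)
def onz(KT,uv,z):
    o,d=ray(KT,uv);return o+d*(z-o[2])/d[2]
def cross(KT1,uv1,KT2,uv2):
    o,d=ray(KT1,uv1);p,e=ray(KT2,uv2)
    t=np.linalg.lstsq(np.c_[d,-e],p-o,rcond=None)[0]
    a,b=o+d*t[0],p+e*t[1];return (a+b)/2,np.linalg.norm(a-b)
def proj(KT,P):
    K,T=KT;p=np.linalg.inv(T)@np.r_[P,1];q=K@[p[0],-p[1],-p[2]];return q[:2]/q[2]
def blobs(im,col,amin=8):
    h,s,v=cv2.split(cv2.cvtColor(im,cv2.COLOR_BGR2HSV))
    m={"blue":(h>100)&(h<130)&(s>140)&(v>60),"red":((h<8)|(h>172))&(s>150)&(v>60),"yellow":(h>20)&(h<35)&(s>150)&(v>60)}[col]
    n,l,st,c=cv2.connectedComponentsWithStats(m.astype(np.uint8))
    return [(tuple(int(x) for x in st[i]),c[i]) for i in range(1,n) if st[i][4]>=amin]
E
python3 - <<'E'
from h import *
a=cv2.imread("pics/top0.png");b=cv2.imread("pics/scene0.png")
f=lambda i,x,y:cv2.resize(np.clip(i[y:y+100,x:x+130]*1.8,0,255).astype(np.uint8),None,fx=6,fy=6,interpolation=cv2.INTER_CUBIC)[:590]
x=cv2.resize(f(a,235,225),(400,300));cv2.imwrite("pics/c1.png",f(a,235,210));cv2.imwrite("pics/c2.png",f(b,215,160))
for n,i in(("top",a),("scene",b)):
  for c in("blue","red","yellow"):
    print(n,c,blobs(i[:330],c))
E
```

```text
top blue [((372, 193, 19, 19, 286), array([380.63, 201.86])), ((231, 205, 20, 20, 145), array([240.7 , 215.34])), ((272, 257, 7, 10, 45), array([275.13, 261.42])), ((258, 262, 7, 11, 47), array([260.89, 267.  ])), ((276, 268, 13, 15, 73), array([280.96, 275.38])), ((263, 273, 9, 17, 76), array([266.28, 281.66]))]
top red [((296, 180, 20, 20, 133), array([305.4 , 190.26])), ((321, 237, 8, 11, 47), array([324.85, 241.81])), ((307, 243, 8, 10, 47), array([310.72, 247.4 ])), ((323, 249, 12, 15, 77), array([327.43, 256.94])), ((309, 255, 9, 16, 76), array([312.68, 262.76])), ((180, 283, 19, 20, 293), array([189.2 , 292.59]))]
top yellow [((329, 273, 8, 8, 24), array([331.79, 277.04])), ((303, 283, 7, 8, 45), array([305.93, 286.44]))]
scene blue [((279, 182, 7, 4, 16), array([282.06, 183.62])), ((272, 188, 8, 4, 16), array([275.06, 189.44])), ((314, 200, 18, 10, 53), array([322.53, 205.87])), ((266, 204, 6, 5, 14), array([268.93, 206.29])), ((203, 298, 21, 16, 266), array([213.  , 305.62]))]
scene red [((372, 89, 18, 8, 101), array([380.29,  92.12])), ((317, 181, 14, 9, 99), array([323.66, 185.09])), ((251, 203, 8, 5, 22), array([254.73, 204.95])), ((242, 209, 9, 5, 24), array([245.75, 211.33])), ((236, 225, 8, 6, 23), array([239.96, 227.78])), ((276, 231, 19, 13, 86), array([284.98, 238.3 ]))]
scene yellow [((241, 181, 5, 4, 15), array([242.87, 182.8 ]))]
```

View pics/c1.png

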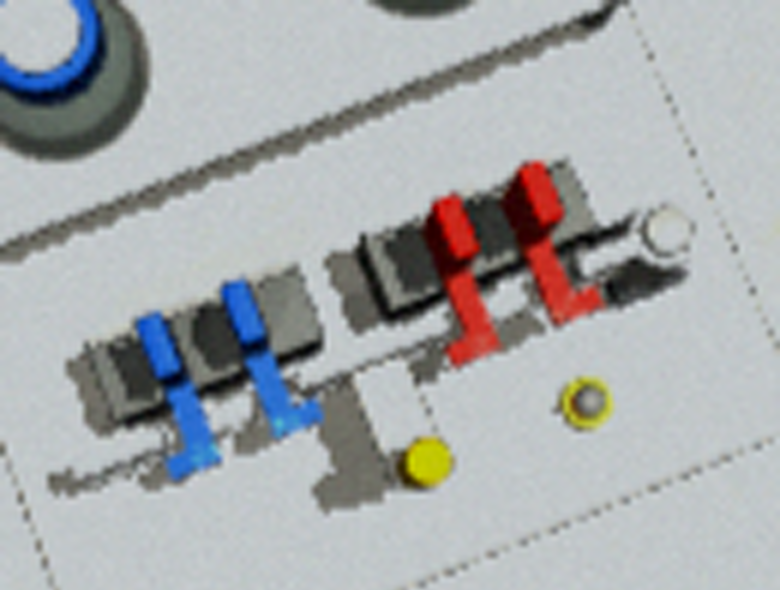

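View pics/c2.png

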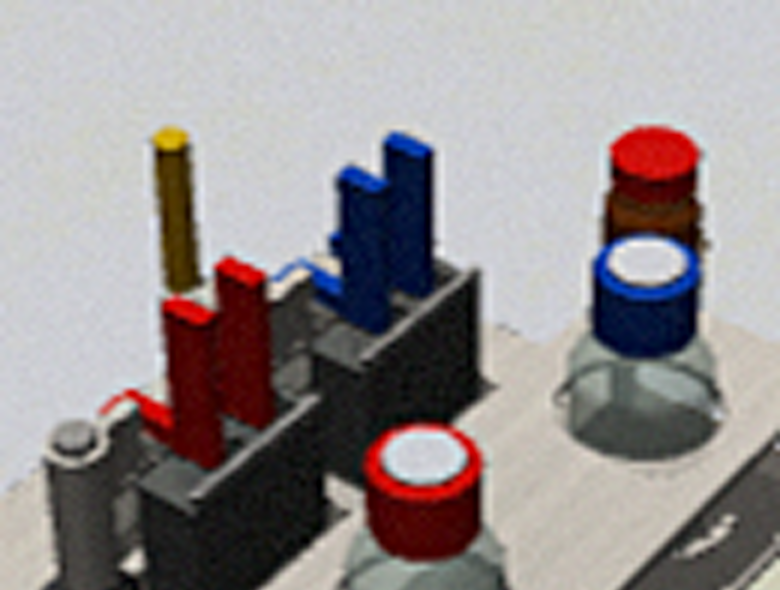

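Zoomed in, the tabs are clear. In the scene crop the tab tops are thin bright faces (blue at 408,143 and 362,180; red at 240,270 and 190,310). The post top is at crop (428, 460) in the top view. I'll cast these to their known heights.

```bash
python3 - <<'E'
from h import *
S=cam("scene");T=cam("top");print(T[1][:3,3],S[1][:3,3])
pts={"b_l":((282.06,183.62),(260.89,267),152),"b_r":((275.06,189.44),(275.13,261.42),152),"r_l":((254.73,204.95),(310.72,247.4),152),"r_r":((245.75,211.33),(324.85,241.81),152),"post":((242.87,182.8),(305.93,286.44),165)}
P={}
for k,(a,b,z) in pts.items():
    p,e=cross(S,a,T,b);P[k]=onz(S,a,z)
    print(k,P[k],onz(T,b,z),p,e)
# post-based yaw check
for w in("S","T"):
    Q={k:onz(S,a,z) if w=="S" else onz(T,b,z) for k,(a,b,z) in pts.items()}
    b=(Q["b_l"]+Q["b_r"])/2;r=(Q["r_l"]+Q["r_r"])/2;d=b-r
    print(w,b,r,np.linalg.norm(d),"yaw",np.arctan2(-d[0],d[1]),"sep",np.linalg.norm(Q["b_l"]-Q["b_r"]),np.linalg.norm(Q["r_l"]-Q["r_r"]),"post rel mid",Q["post"]-(b+r)/2)
print("jar",onz(T,(189.2,292.6),60),"cap",onz(T,(380.6,201.9),26))
E
```

```text
[523.42  80.22 992.01] [1332.26 -511.75  801.82]
b_l [600.64 113.45 152.  ] [600.09 116.7  152.  ] [599.54 115.87 150.52] 2.2530161206210746
b_r [608.33  83.91 152.  ] [606.17  86.27 152.  ] [606.19  86.05 149.94] 0.5893933278506259
r_l [624.96   6.93 152.  ] [621.66   9.47 152.  ] [621.96   9.19 149.21] 0.09864540112101909
r_r [630.43 -23.91 152.  ] [627.92 -21.33 152.  ] [628.03 -21.87 149.61] 0.6178099811831576
post [547.64  31.66 165.  ] [545.41  34.54 165.  ] [545.17  34.   162.74] 1.0292364856557599
S [604.49  98.68 152.  ] [627.7   -8.49 152.  ] 109.65668799428454 yaw 0.21325620224229114 sep 30.5210187845557 31.32384488445494 post rel mid [-68.45 -13.43  13.  ]
T [603.13 101.49 152.  ] [624.79  -5.93 152.  ] 109.58200217155209 yaw 0.19897789212339517 sep 31.0299821721326 31.426857579312195 post rel mid [-68.54 -13.24  13.  ]
jar [580.48 287.22  60.  ] cap [ 715.27 -188.     26.  ]
```

>>> {"op": "step_arm", "data": {"motion": [{"dr":[0,0,0.9],"slide":[-603,522,0],"jaw":85},{"dr":[0,0,0.9],"slide":[-603,522,0],"jaw":85},{"dr":[0,0,0.9],"slide":[-603,522,0],"jaw":85},{"dr":[0,0,0.9],"slide":[-603,522,0],"jaw":85},{"dr":[0,0,0.9],"slide":[-603,522,0],"jaw":85},{"dr":[0,0,0.9],"slide":[-603,522,0],"jaw":85},{"dr":[0,0,0.9],"slide":[-603,522,0],"jaw":85},{"dr":[0,0,0.9],"slide":[-603,522,0],"jaw":85}]}}

```text
clock: 1.15
position: [455.0, -156.4, 231.4]
ee_rot: [-0.103, 0.995, -0.0, 0.0]
contact_force: [-0.0, -0.7, 0.3]
gripper_width: 85.0
grasp_force: 0.0
```

```bash
cat > go.py <<'E'
# usage: go.py x y z yaw -> slide/dr to reach TCP target with tool down, y axis at yaw
import sys;from h import *
x,y,z,yaw=map(float,sys.argv[1:]);s=arm.read_state();A=R.from_quat(s["ee_rot"])
B=R.from_matrix(np.array([[-np.cos(yaw),-np.sin(yaw),0],[-np.sin(yaw),np.cos(yaw),0],[0,0,-1]]))
print(s["clock"],s["position"],"slide",A.inv().apply(np.array([x,y,z])-s["position"]),"dr",(A.inv()*B).as_rotvec()/np.radians(8),s["contact_force"],s["gripper_width"])
E
python3 go.py 604 100 235 0.206
```

```text
1.15 [ 454.97 -156.37  231.41] slide [-198.4   220.39   -3.56] dr [-0.  0.  0.] [-0.04 -0.73  0.32] 85.02134252136597
```

>>> {"op": "step_arm", "data": {"motion": [{"dr":[0,0,0],"slide":[-198,220,-4],"jaw":85},{"dr":[0,0,0],"slide":[-198,220,-4],"jaw":85},{"dr":[0,0,0],"slide":[-198,220,-4],"jaw":85},{"dr":[0,0,0],"slide":[-198,220,-4],"jaw":85},{"dr":[0,0,0],"slide":[-198,220,-4],"jaw":85},{"dr":[0,0,0],"slide":[-198,220,-4],"jaw":85},{"dr":[0,0,0],"slide":[-198,220,-4],"jaw":85},{"dr":[0,0,0],"slide":[-198,220,-4],"jaw":85}]}}

```text
clock: 2.15
position: [602.6, 96.5, 235.5]
ee_rot: [-0.102, 0.995, -0.0, -0.0]
contact_force: [1.4, -0.7, -0.0]
gripper_width: 84.9
grasp_force: 0.0
```

```bash
python3 - <<'E'
from h import *
s=arm.read_state();print(s["position"],s["joint_vel"]);W=cam("wrist",s)
im=optics.get_image("wrist");cv2.imwrite("pics/w1.png",im)
for c in("blue","red","yellow"):
  for b in blobs(im,c,40):print(c,b[0],b[1],onz(W,b[1],165 if c=="yellow" else 152))
E
```

```text
[602.65  96.45 235.47] [-0. -0.  0.  0.  0. -0.]
blue (247, 140, 24, 39, 536) [261.21 156.78] [566.24  78.93 152.  ]
blue (294, 140, 24, 39, 568) [302.45 156.53] [560.64 105.   152.  ]
blue (0, 199, 18, 38, 493) [  6.76 218.82] [644.09 -83.89 152.  ]
blue (253, 198, 15, 30, 377) [260.59 212.33] [603.89  85.81 152.  ]
blue (299, 199, 14, 29, 368) [305.13 213.02] [598.18 115.67 152.  ]
blue (275, 315, 51, 51, 783) [297.5  337.28] [699.55 133.57 152.  ]
blue (73, 414, 24, 6, 86) [ 87.17 417.24] [816.89 -23.64 152.  ]
red (93, 139, 50, 90, 1331) [118.04 180.08] [600.81 -10.79 152.  ]
red (137, 140, 50, 88, 1273) [160.44 182.84] [596.98  16.85 152.  ]
red (454, 171, 47, 46, 1560) [476.68 193.92] [561.47 225.03 152.  ]
red (98, 305, 24, 29, 138) [108.46 321.22] [714.5  -11.06 152.  ]
yellow (181, 95, 42, 28, 687) [198.39 107.09] [542.37  37.51 165.  ]
```

View pics/w1.png

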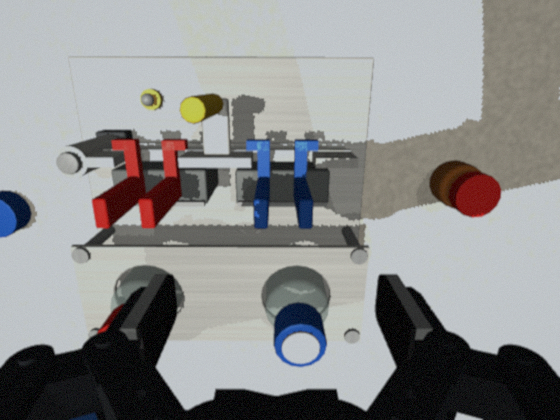

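The wrist view shows the blue tab tops at (260, 212) and (305, 213). Their midpoint casts to about (602, 100.5), which agrees with the other views. The station edges are parallel to the image, so yaw 0.206 holds. I'm going down on blue.

```bash
python3 go.py 602.5 100.5 118 0.206
```

```text
2.2 [602.73  96.41 235.65] slide [ -0.59   4.05 117.65] dr [ 0.    0.   -0.01] [ 0.47 -0.45  0.39] 85.00527018043306
```

>>> {"op": "step_arm", "data": {"motion": [{"dr":[0,0,0],"slide":[-0.5,4,50],"jaw":85},{"dr":[0,0,0],"slide":[-0.5,4,100],"jaw":85},{"dr":[0,0,0],"slide":[-0.5,4,118],"jaw":85},{"dr":[0,0,0],"slide":[-0.5,4,118],"jaw":85},{"dr":[0,0,0],"slide":[-0.5,4,118],"jaw":60},{"dr":[0,0,0],"slide":[-0.5,4,118],"jaw":40},{"dr":[0,0,0],"slide":[-0.5,4,118],"jaw":20},{"dr":[0,0,0],"slide":[-0.5,4,118],"jaw":10}]}}

```text
clock: 3.2
position: [603.8, 101.7, 119.6]
ee_rot: [-0.103, 0.995, 0.0, 0.002]
contact_force: [-1.6, 0.0, 7.2]
gripper_width: 18.9
grasp_force: 63.0
```

>>> {"op": "step_arm", "data": {"motion": [{"dr":[0,0,0],"slide":[0,0,0],"jaw":5},{"dr":[0,0,0],"slide":[0,0,0],"jaw":5},{"dr":[0,0,0],"slide":[0,0,0],"jaw":85},{"dr":[0,0,0],"slide":[0,0,0],"jaw":85},{"dr":[0,0,0],"slide":[0,0,0],"jaw":85},{"dr":[0,0,0],"slide":[0,0,-40],"jaw":85},{"dr":[0,0,0],"slide":[0,0,-90],"jaw":85},{"dr":[0,0,0],"slide":[0,0,-100],"jaw":85}]}}

```text
clock: 4.2
position: [604.8, 102.1, 221.5]
ee_rot: [-0.103, 0.995, 0.001, 0.004]
contact_force: [0.2, 0.6, -0.6]
gripper_width: 84.9
grasp_force: 0.0
```

```bash
python3 - <<'E'
from h import *
s=arm.read_state();print(s["position"],s["gripper_width"],s["joint_vel"]);W=cam("wrist",s)
im=optics.get_image("wrist");cv2.imwrite("pics/w2.png",im)
for c in("blue","red","yellow"):
  for b in blobs(im,c,40):print(c,b[0],b[1],onz(W,b[1],165 if c=="yellow" else 152))
E
python3 go.py 625 -7 218 0.206
```

```text
[604.77 102.08 221.51] 84.9054073569361 [-0.   -0.02  0.05 -0.04 -0.16 -0.  ]
blue (252, 137, 48, 42, 1178) [275.62 155.03] [563.19  92.98 152.  ]
blue (261, 197, 30, 34, 878) [275.2  214.42] [600.88 100.62 152.  ]
blue (268, 317, 54, 57, 920) [291.06 343.05] [697.71 132.84 152.  ]
blue (73, 413, 24, 7, 88) [ 87.17 417.18] [803.02 -11.74 152.  ]
red (73, 136, 57, 95, 1589) [101.91 180.31] [600.79  -9.12 152.  ]
red (119, 136, 57, 95, 1590) [146.71 182.32] [596.38  18.16 152.  ]
red (455, 170, 50, 48, 1737) [479.59 193.6 ] [560.81 223.39 152.  ]
red (79, 308, 41, 42, 455) [ 99.2  325.24] [710.7   -6.11 152.  ]
yellow (164, 89, 49, 30, 900) [185.2  101.64] [542.17  38.65 165.  ]
4.25 [604.25 102.02 220.85] slide [   2.06 -110.96    2.75] dr [0.01 0.04 0.  ] [0.64 0.5  0.81] 85.29848655010642
```

View pics/w2.png

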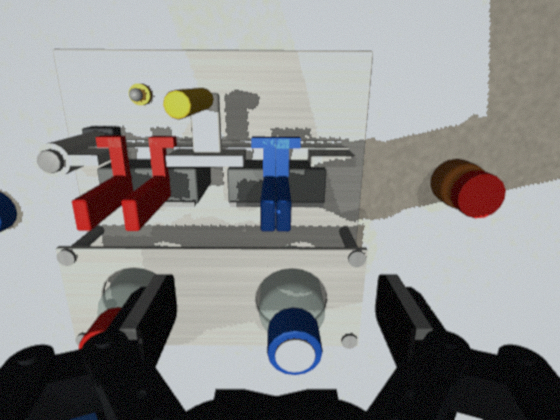

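The blue tabs now touch at (275, 214), centred over their housing (228–326), so both are well in. Next is red.

>>> {"op": "step_arm", "data": {"motion": [{"dr":[0,0,0],"slide":[2.5,-60,0],"jaw":72},{"dr":[0,0,0],"slide":[2.5,-110.5,0],"jaw":72},{"dr":[0,0,0],"slide":[2.5,-110.5,0],"jaw":72},{"dr":[0,0,0],"slide":[2.5,-110.5,50],"jaw":72},{"dr":[0,0,0],"slide":[2.5,-110.5,90],"jaw":72},{"dr":[0,0,0],"slide":[2.5,-110.5,101],"jaw":72},{"dr":[0,0,0],"slide":[2.5,-110.5,101],"jaw":72},{"dr":[0,0,0],"slide":[2.5,-110.5,101],"jaw":60}]}}

```text
clock: 5.25
position: [624.3, -6.7, 118.1]
ee_rot: [-0.103, 0.995, -0.0, 0.002]
contact_force: [-0.3, 0.9, 0.8]
gripper_width: 59.8
grasp_force: 0.0
```

>>> {"op": "step_arm", "data": {"motion": [{"dr":[0,0,0],"slide":[0,0,0],"jaw":40},{"dr":[0,0,0],"slide":[0,0,0],"jaw":20},{"dr":[0,0,0],"slide":[0,0,0],"jaw":8},{"dr":[0,0,0],"slide":[0,0,0],"jaw":5},{"dr":[0,0,0],"slide":[0,0,0],"jaw":5},{"dr":[0,0,0],"slide":[0,0,0],"jaw":5},{"dr":[0,0,0],"slide":[0,0,0],"jaw":5},{"dr":[0,0,0],"slide":[0,0,0],"jaw":5}]}}

```text
clock: 6.25
position: [624.3, -7.1, 118.9]
ee_rot: [-0.103, 0.995, -0.0, 0.002]
contact_force: [-1.0, 0.1, 6.8]
gripper_width: 19.2
grasp_force: 67.0
```

>>> {"op": "step_arm", "data": {"motion": [{"dr":[0,0,0],"slide":[0,0,0],"jaw":72},{"dr":[0,0,0],"slide":[0,0,0],"jaw":72},{"dr":[0,0,0],"slide":[0,0,0],"jaw":72},{"dr":[0,0,0],"slide":[0,0,-40],"jaw":72},{"dr":[0,0,0],"slide":[0,0,-90],"jaw":72},{"dr":[0,0,0],"slide":[0,0,-110],"jaw":72},{"dr":[0,0,0],"slide":[0,0,-110],"jaw":72},{"dr":[0,0,0],"slide":[0,0,-110],"jaw":72}]}}

```text
clock: 7.25
position: [622.2, -7.1, 224.6]
ee_rot: [-0.103, 0.995, 0.0, -0.001]
contact_force: [0.7, 0.1, -0.5]
gripper_width: 72.2
grasp_force: 0.0
```

```bash
python3 - <<'E'
from h import *
s=arm.read_state();print(s["position"],s["gripper_width"]);W=cam("wrist",s)
im=optics.get_image("wrist");cv2.imwrite("pics/w3.png",im)
for c in("blue","red","yellow"):
  for b in blobs(im,c,40):print(c,b[0],b[1],onz(W,b[1],165 if c=="yellow" else 152))
E
```

```text
[622.16  -7.15 224.6 ] 72.2292049706977
blue (389, 145, 51, 40, 1244) [412.54 161.47] [567.12  67.53 152.  ]
blue (65, 201, 46, 42, 1480) [ 87.69 221.98] [ 649.   -127.72  152.  ]
blue (426, 207, 33, 31, 844) [442.36 222.1 ] [601.53  99.84 152.  ]
blue (0, 380, 8, 11, 50) [  2.44 383.46] [ 799.43 -187.7   152.  ]
blue (92, 401, 35, 19, 483) [110.74 411.63] [ 811.4  -103.54  152.  ]
red (252, 144, 48, 93, 2577) [275.34 188.05] [601.22 -12.09 152.  ]
red (220, 313, 54, 66, 1396) [245.24 339.54] [719.95 -10.07 152.  ]
yellow (342, 99, 47, 30, 1006) [366.16 112.06] [544.25  27.61 165.  ]
```

View pics/w3.png

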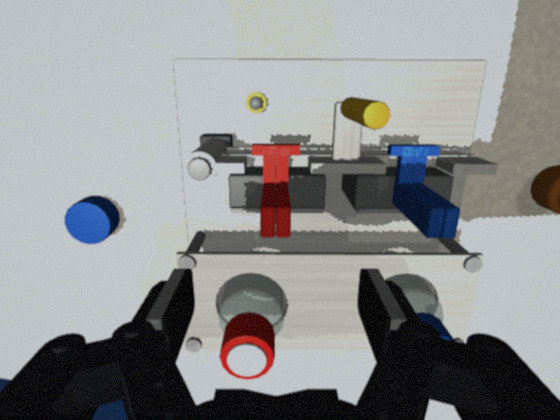

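Both catches are now squeezed: red is together at (275, 222) and blue at (442, 222). The post's top face is at about (377, 116) and the hinge top at (200, 168). I'll locate the post and hinge and plan the arc.

```bash
python3 - <<'E'
from h import *
s=arm.read_state();W=cam("wrist",s);T=cam("top")
p=onz(W,(377,115.5),165);print("post",p,onz(T,(305.93,286.44),165))
print("hinge",cross(W,(199,168),T,(346.3,248.3)),[onz(W,(199,168),z) for z in(140,160)])
print("brass",cross(W,(257,102.5),T,(332.5,276.7)))
yaw=.206;ex=np.array([np.cos(yaw),np.sin(yaw)]);ey=np.array([-ex[1],ex[0]])
mid=np.array([612.8,46.8]);print("st frame post",(p[:2]-mid)@ex,(p[:2]-mid)@ey)
E
python3 go.py 545 33.5 180 0.206
```

```text
post [544.7  33.9 165. ] [545.41  34.54 165.  ]
hinge (array([612.34, -70.71,  98.68]), np.float64(0.6570821282940748)) [array([601.29, -63.33, 140.  ]), array([595.95, -59.92, 160.  ])]
brass (array([559.95, -38.85,  19.13]), np.float64(1.0941319296859964))
st frame post -69.2961760448498 1.3002102454274718
7.3 [622.11  -7.21 224.31] slide [67.01 55.6  44.57] dr [ 0.   -0.03 -0.  ] [-0.21 -0.13 -0.19] 72.2571732772553
```

The hinge is at about (612.3, -70.3) and the post is 123–125 mm from it, as specified. I'll go onto the post.

>>> {"op": "step_arm", "data": {"motion": [{"dr":[0,0,0],"slide":[40,33,0],"jaw":60},{"dr":[0,0,0],"slide":[67,56,0],"jaw":60},{"dr":[0,0,0],"slide":[67,56,0],"jaw":60},{"dr":[0,0,0],"slide":[67,56,50],"jaw":60},{"dr":[0,0,0],"slide":[67,56,90],"jaw":60},{"dr":[0,0,0],"slide":[67,56,101],"jaw":60},{"dr":[0,0,0],"slide":[67,56,101],"jaw":60},{"dr":[0,0,0],"slide":[67,56,101],"jaw":60}]}}

```text
clock: 8.3
position: [547.4, 34.2, 126.8]
ee_rot: [-0.103, 0.995, 0.0, 0.002]
contact_force: [-0.1, -0.8, 0.9]
gripper_width: 60.1
grasp_force: 0.0
```

>>> {"op": "step_arm", "data": {"motion": [{"dr":[0,0,0],"slide":[0,0,0],"jaw":40},{"dr":[0,0,0],"slide":[0,0,0],"jaw":25},{"dr":[0,0,0],"slide":[0,0,0],"jaw":10},{"dr":[0,0,0],"slide":[0,0,0],"jaw":5},{"dr":[0,0,0],"slide":[0,0,0],"jaw":5},{"dr":[0,0,0],"slide":[0,0,0],"jaw":5},{"dr":[0,0,0],"slide":[0,0,0],"jaw":5},{"dr":[0,0,0],"slide":[0,0,0],"jaw":5}]}}

```text
clock: 9.3
position: [546.2, 34.5, 126.1]
ee_rot: [-0.103, 0.995, 0.0, 0.001]
contact_force: [-3.3, 3.7, 5.5]
gripper_width: 15.0
grasp_force: 58.4
```

```bash
python3 - <<'E'
from h import *
s=arm.read_state();print(s["clock"],s["position"],s["contact_force"],s["gripper_width"],s["grasp_force"])
A=R.from_quat(s["ee_rot"]);H=np.array([612.3,-70.3]);r=s["position"][:2]-H
print("radius",np.linalg.norm(r))
for g in np.arange(.1,1.5,.09):
    c,si=np.cos(g),np.sin(g);q=np.array([[c,-si],[si,c]])@r-r
    print(round(g,2),A.inv().apply([*q,0]))
E
```

```text
9.3 [546.25  34.52 126.1 ] [-3.29  3.73  5.45] 14.988795714978048 58.35035562515259
radius 123.89491268954323
0.1 [11.38 -4.89 -0.02]
0.19 [ 21.16 -10.24  -0.03]
0.28 [ 30.41 -16.45  -0.04]
0.37 [ 39.08 -23.46  -0.06]
0.46 [ 47.07 -31.23  -0.07]
0.55 [ 54.34 -39.68  -0.08]
0.64 [ 60.82 -48.76  -0.09]
0.73 [ 66.45 -58.37  -0.1 ]
0.82 [ 71.2  -68.46  -0.11]
0.91 [ 75.02 -78.93  -0.12]
1.0 [ 77.89 -89.7   -0.13]
1.09 [  79.77 -100.69   -0.14]
1.18 [  80.66 -111.8    -0.14]
1.27 [  80.55 -122.94   -0.15]
1.36 [  79.44 -134.03   -0.15]
1.45 [  77.34 -144.98   -0.16]
```

>>> {"op": "step_arm", "data": {"motion": [{"dr":[0,0,0],"slide":[5.7,-2,0],"jaw":5},{"dr":[0,0,0],"slide":[11.4,-4.9,0],"jaw":5},{"dr":[0,0,0],"slide":[16.3,-7.5,0],"jaw":5},{"dr":[0,0,0],"slide":[21.2,-10.2,0],"jaw":5},{"dr":[0,0,0],"slide":[30.4,-16.5,0],"jaw":5},{"dr":[0,0,0],"slide":[39.1,-23.5,0],"jaw":5},{"dr":[0,0,0],"slide":[47.1,-31.2,0],"jaw":5},{"dr":[0,0,0],"slide":[54.3,-39.7,0],"jaw":5}]}}

```text
clock: 10.3
position: [501.6, -16.3, 126.1]
ee_rot: [-0.103, 0.995, -0.0, 0.001]
contact_force: [1.5, 2.2, 5.0]
gripper_width: 14.8
grasp_force: 58.5
```

```bash
python3 - <<'E'
from h import *
s=arm.read_state();print(s["clock"],s["position"],s["contact_force"],s["gripper_width"],s["grasp_force"],s["wrist_torque"])
A=R.from_quat(s["ee_rot"]);H=np.array([612.3,-70.3]);r=s["position"][:2]-H;r0=np.array([546.25,34.52])-H
print("radius",np.linalg.norm(r),"gate",np.arctan2(r0[0]*r[1]-r0[1]*r[0],r0@r), "radial F",s["contact_force"][:2]@r/np.linalg.norm(r))
E
```

```text
10.3 [501.6  -16.29 126.07] [1.54 2.24 5.  ] 14.795712949772906 58.5244345664978 [ 0.57 -0.08  0.03]
radius 123.17464755508401 gate 0.5546024502430925 radial F -0.3956106533910411
```

Low force and the right radius: the gate is following. I'm subtracting the 0.55 row (54.3, -39.7) and continuing.

>>> {"op": "step_arm", "data": {"motion": [{"dr":[0,0,0],"slide":[6.5,-9.1,0],"jaw":5},{"dr":[0,0,0],"slide":[12.1,-18.7,0],"jaw":5},{"dr":[0,0,0],"slide":[16.9,-28.8,0],"jaw":5},{"dr":[0,0,0],"slide":[20.7,-39.2,0],"jaw":5},{"dr":[0,0,0],"slide":[23.6,-50,0],"jaw":5},{"dr":[0,0,0],"slide":[25.5,-61,0],"jaw":5},{"dr":[0,0,0],"slide":[26.4,-72.1,0],"jaw":5},{"dr":[0,0,0],"slide":[26.3,-83.2,0],"jaw":5}]}}

```text
clock: 11.3
position: [494.3, -103.2, 126.0]
ee_rot: [-0.103, 0.995, -0.0, 0.002]
contact_force: [4.7, 3.5, 4.0]
gripper_width: 14.6
grasp_force: 58.9
```

>>> {"op": "step_arm", "data": {"motion": [{"dr":[0,0,0],"slide":[-0.5,-5.5,0],"jaw":5},{"dr":[0,0,0],"slide":[-1.1,-11.1,0],"jaw":5},{"dr":[0,0,0],"slide":[-2.1,-16.5,0],"jaw":5},{"dr":[0,0,0],"slide":[-3.2,-22,0],"jaw":5},{"dr":[0,0,0],"slide":[-3.2,-22,0],"jaw":5},{"dr":[0,0,0],"slide":[-3.2,-22,0],"jaw":5},{"dr":[0,0,0],"slide":[-3.2,-22,0],"jaw":5},{"dr":[0,0,0],"slide":[-3.2,-22,0],"jaw":5}]}}

```text
clock: 12.3
position: [502.1, -123.5, 126.1]
ee_rot: [-0.103, 0.995, 0.0, 0.003]
contact_force: [4.1, 5.2, 4.8]
gripper_width: 14.8
grasp_force: 58.9
```

```bash
python3 - <<'E'
from h import *
s=arm.read_state();print(s["clock"],s["position"],s["contact_force"],s["gripper_width"],s["grasp_force"],abs(s["joint_vel"]).max())
H=np.array([612.3,-70.3]);r=s["position"][:2]-H;r0=np.array([546.25,34.52])-H
print("radius",np.linalg.norm(r),"gate",np.arctan2(r0[0]*r[1]-r0[1]*r[0],r0@r))
a=optics.get_image("top");b=optics.get_image("scene")
f=lambda i,x,y:cv2.resize(np.clip(i[y:y+150,x:x+110]*1.6,0,255).astype(np.uint8),None,fx=3.6,fy=3.6,interpolation=cv2.INTER_CUBIC)
cv2.imwrite("pics/end.png",np.hstack([f(a,255,190),f(b,195,150)]))
E
```

```text
12.3 [ 502.15 -123.5   126.06] [4.07 5.16 4.78] 14.76166658463045 58.94206523895264 0.00179263155746876
radius 122.32412090309879 gate 1.4584176439702023
```

View pics/end.png

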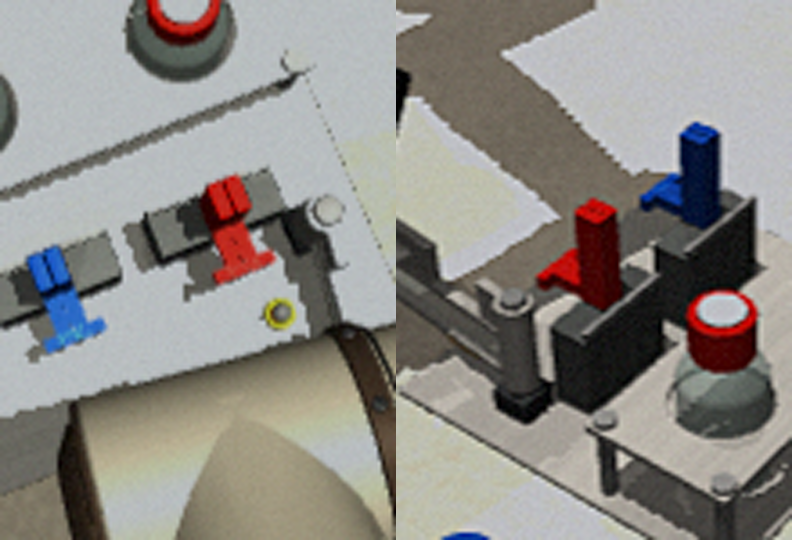

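The gate panel is swung wide: in the right half it runs from the hinge at (515, 300) out to the left. Both catches are still squeezed (left half, 50,270 and 228,200), and the bottle in view is in place. The angle is about 1.46 rad, steady and gripped, so I'm handing it in.

```bash
python3 -c "
from bench import arm
print(arm.job_done())"
```

```text
the job is handed in; nothing more can be done
None
```

I squeezed the blue catch and then the red one, swung the gate open to about 1.46 rad (84°) by its yellow post, and handed the job in at about 12.4 s with the fingers still gripping it; the verdict was not shown.

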